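# Check-weigh a glass jar and pack it in its carton

### The arm

A 7-joint arm with a two-finger parallel gripper is mounted at the origin on the work surface. World frame = base frame: x ahead of the robot, y to its left, z up, the work surface at z = 0. Lengths are in m, angles in rad, forces in N, time in s.
With the tool pointing down it reaches from about 0.425 to 0.925 m from the base axis. Payload 6.8 kg.
Tool frame: the origin (TCP) lies at the very end of the fingers, on their centre line; the grasp point (between the pads) lies 19 mm behind it (r.tcp_to_grasp is the distance from the TCP to the grasp point, in m); z points along the fingers, y is the line along which they close (so a half turn about z gives the same grasp; the last joint's range is limited). The gripper opens to 85 mm and grips with 20 to 120 N. Pads are 22 mm wide; open, the fingers measure 114 mm over their backs; the gripper's body (76 mm by 85 mm) begins 54 mm behind the grasp point. The pads swing forward as they close: fully open they stand 13 mm farther back than shut.
Start: joints at [1.024, 0.477, 0.022, 1.555, -0.011, 1.109, -0.083], TCP at [0.287, -0.611, 0.231] pointing down, gripper open.
Joint ranges: [-2.96, 2.96], [-0.34, 2.1], [-1.41, 1.46], [0.24, 2.44], [-1.37, 4.51], [0.17, 1.92], [-2.96, 2.96]. Speed limits (rad/s): [2.39, 2.39, 3.14, 3.14, 3.14, 3.14, 3.14].

### API

Orientations are given as a rotation vector (axis times angle).
In Python, from bench import r gives the robot as it stands.
- The arm moves only by the tool step_arm, never from a script. Its argument "moves" is a list of rows, each a list of 7 numbers: the shift along the tool's x, y, z in mm, then the turn, a rotation vector about the tool's x, y, z in rad, then the finger opening in mm, from 0 to 85.4. A call has 1 to 8 rows; each row is the pose to reach, as a shift and turn from the pose commanded when the call began, along the tool's axes at that moment; what a row does not reach only later rows make up. A row lasts 1/10 s, in which the tool goes at most 50 mm and 8.59 degrees, less where a joint would pass 70% of its speed; a pose out of reach is approached as far as the arm can. A call with a gripper value outside its range is refused whole. The fingers move at their own pace and stop on an object; "grip_force" is the grip in N (left out, the last holds). Time passes only in rows, so rows that repeat a pose let the fingers close. It gives the time, the measured TCP pose, the force, the opening and the grip force at its end, in the units of the state.
- r.get_obs(): the state, without advancing time (a new reading comes with each control period).
- r.grab_frame(name): name is "scene" or "top" or "wrist"; returns a dict with "image" (480x640x3 uint8, red, green, blue), "depth" (480x640 float32, m along the optical axis (not along the pixel's ray), 0 where there is no reading), "mtx" (3x3 intrinsics, pixels), "rvec" (rotation vector, rad) and "tvec" (3), from world to camera coordinates, as OpenCV has them. Camera axes: x right, y down, z forward; pixel columns grow to the right and rows downward; lengths in m; the calibration is good to about 2 mm. A picture is of the moment at which its call begins.
- r.hand_in(): hands the job in; it is judged then, once.
The state is a dict: "clock": time; "joints": joint angles; "qvel": joint speeds; "tau": joint torques, N m; "tcp_pos": TCP position; "orientation": TCP orientation; "contact_force": force on the tool from outside, world axes, zero at the start; "moment": the same for the moment, N m; "grip_width": finger opening in m; "gripper_force": force on a finger pad.
Only numpy, scipy, OpenCV 4.12 (cv2) and the standard library are available. Lean on these libraries where they do the work, as an engineer would, in place of code of your own. Each camera call takes 0.05 s, during which the arm holds its last target. There are 200 camera calls.

### The job

Lift the flat rectangular amber jar out of the wooden rack and stand it on the balance pan, letting go of it there; then take it again the way that lets it and your fingers into the open carton, stand it in the cardboard cradle inside, and fold down the carton's narrow flap and then its wide flap. The glass is thin: grip it lightly (under 35 N a finger), set it down softly (under 15 N), keep it upright and push the flaps gently (under 12 N). Leave the other jar, the bottles, tub, paper box and cup where they are.

Things in the scene. Friction and masses are not known exactly. Their poses are not given: they have to be found in the camera images.
- jar: rectangular amber glass jar, flat black lid, paper label, about 0.2 kg; 58 long (x) x 34 thick (y) x 74 high (z, up); glass 64 high, lid the top 10 and 1.5 narrower all round. Origin: centre of its underside. Starts upright in one of the rack's two places, long side along the rack, 6 above the table; the other place holds a round jar.
- rack: fixed wooden trough, 230 long (x) x 60 wide x 74 high, open above; floor 6, two long walls 5 thick, 50 between them; ends only 16 high lips. Origin: centre of its underside. Places 55 either side of it along x. No room for fingers beside the jar's thin sides: take the jar there by its 58 length. Rack and carton stand on either side of the balance, which is which varies.
- pan (a point): centre of the top face of the balance's round steel pan (144 dia, 64 above the table when empty; it is sprung and sinks up to 6, fully at about 10 N). Its z is up, x points from the balance's display (front, nearer the robot) to its back. The grey balance is fixed, 200 x 180, housing 52 high, the pan's centre 25 behind the middle of the housing.
- carton: fixed open cardboard carton, 140 long (x) x 80 (y) x 92 high; walls 3. Origin: centre of its underside. Two ribs (tops 28 above the table) leave a central cradle 48 in x, 74 in y with a sprung floor pad, top 12 above the table, that sinks up to 4: the jar fits only with its 34 thickness along x. Side walls leave no room for fingers beside its 58 length; along x there is room above the ribs.
- narrow_flap (a joint): angle of the narrow flap: 50 from hinge to edge, 80 wide, 3 thick. Hinge line along the carton's y at its x = -70, 93.5 above the table (flap's middle plane). 0 = closed, level, pointing inwards; 1.57 = upright; more = leaning outwards (to 2.5). It stays where it is left.
- wide_flap (a joint): angle of the wide flap: 95 from hinge to edge, 80 wide, 3 thick. Hinge line along the carton's y at its x = +70, 96.5 above the table (flap's middle plane). 0 = closed, level, over the narrow flap's edge; 1.57 = upright; more = leaning outwards (to 2.5). It stays where it is left.
- round_jar: a round amber glass jar (bystander), 42 dia x 64 high, black lid, standing in the other place of the rack; origin: centre of its underside
- bottle_a: a round amber bottle (bystander), 44 dia x 105 high, standing beyond the balance; origin: centre of its underside
- bottle_b: a small round amber bottle (bystander), 32 dia x 70 high, standing nearer the robot than the balance; origin: centre of its underside
- tub: a white plastic tub (bystander), 84 dia x 95 high, standing beyond the balance; origin: centre of its underside
- pill_box: a flat paper box (bystander), 85 x 45 x 22, lying nearer the robot than the balance; origin: centre of its underside
- beaker: a white cup (bystander), 60 dia at the rim x 75 high, beyond the balance; origin: centre of its underside
- balance: the grey laboratory balance as a whole; origin: centre of its underside, axes as the pan's

How it is judged:
By the outcome, as a careful person would: the job done as asked, in the order asked, and still so for the second after the job is handed in, with the robot touching nothing.
It also fails if it takes over 72 s, if anything falls off the work surface, if the arm or the gripper's body presses on something with over 40 N, if the wrist force passes 120 N, or if a joint passes its speed limit or range.

## Working session

There is one attempt and no reset: what is moved stays moved. The work goes in short steps, Python scripts to look and compute and a tool call to move; the robot and the scene stay as the last step left them, time stands still between calls to the robot, and variables do not carry over. Pictures are saved under pics/ and viewed, at most 10 in all, crops included, and the job is handed in when it is done.

Besides the shell and the picture viewer there is one more tool, called after ">>>" as name(argument=value, ...) on one line, values as JSON. step_arm: Moves the arm, as the interface text tells. Its arguments: {"type":"object","properties":{"moves":{"type":"array","items":{"type":"array","items":{"type":"number"}}},"grip_force":{"type":"number"}},"required":["moves"]}

```bash
ls; mkdir -p pics; python3 - <<'E'
from bench import r
import cv2,numpy as np
o=r.get_obs();print({k:np.round(v,3) for k,v in o.items()})
for n in ("top","scene"):
    f=r.grab_frame(n);cv2.imwrite(f"pics/{n}0.png",f["image"][:,:,::-1]);np.savez(f"{n}0.npz",**f)
    R=cv2.Rodrigues(f["rvec"])[0];print(n,f["mtx"],-R.T@f["tvec"].ravel(),R)
E
```

```text
pics
{'clock': np.float64(0.0), 'joints': array([ 1.024,  0.478,  0.022,  1.556, -0.011,  1.109, -0.083]), 'qvel': array([-0.   ,  0.003,  0.   , -0.   , -0.   , -0.001,  0.   ]), 'tau': array([-1.0000e-03, -5.9645e+01,  1.6080e+00, -2.8120e+01,  1.3000e-02,
        9.0000e-03,  0.0000e+00]), 'tcp_pos': array([ 0.287, -0.611,  0.23 ]), 'orientation': array([-3.065e+00, -6.830e-01,  1.000e-03]), 'contact_force': array([-0.416,  0.322,  0.496]), 'moment': array([-0.016,  0.032, -0.041]), 'gripper_force': np.float64(0.0), 'grip_width': np.float64(0.085)}
top [[448.37649795   0.         317.67296911]
 [  0.         448.37649795 243.26011348]
 [  0.           0.           1.        ]] [0.45339732 0.01201645 0.927378  ] [[-0.01438303 -0.99979903  0.01396508]
 [-0.98813952  0.01207705 -0.15308309]
 [ 0.15288367 -0.01600125 -0.98811464]]
scene [[590.94739965   0.         316.06518523]
 [  0.         590.94739965 248.43245135]
 [  0.           0.           1.        ]] [0.93562005 0.55107119 0.95692951] [[-0.84208379  0.53923877  0.01079086]
 [ 0.43093841  0.68472184 -0.58774832]
 [-0.32432542 -0.49028314 -0.80897186]]
```

View pics/top0.png

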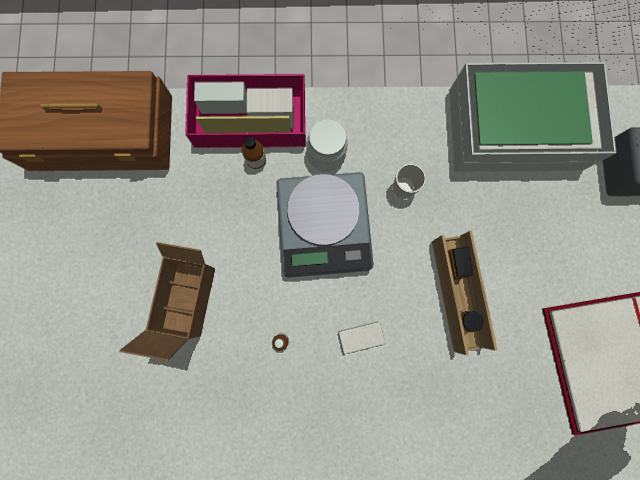

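View pics/scene0.png

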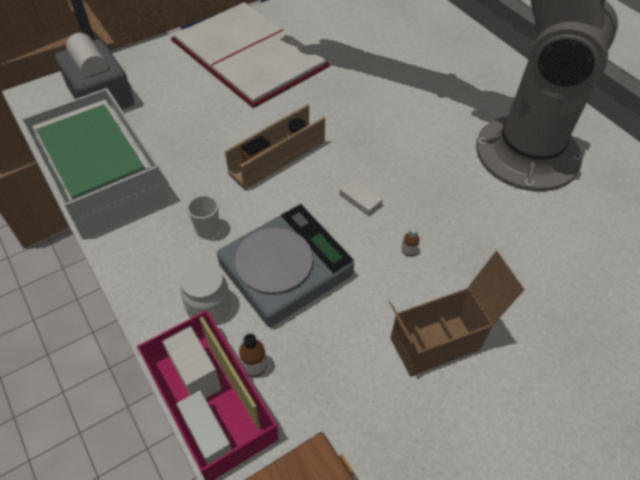

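The top view shows the flat jar in the rack at (462,262), with the round jar at (473,321). The pan is at (323,209). The carton is at (182,298), with its narrow flap at the far end (180,253) and its wide flap at the near end (155,345).

```bash
cat > h.py <<'E'
import cv2,numpy as np
def cloud(f):
    d=f["depth"];v,u=np.mgrid[:480,:640];K=f["mtx"]
    P=np.stack([(u-K[0,2])/K[0,0]*d,(v-K[1,2])/K[1,1]*d,d],-1)
    R=cv2.Rodrigues(f["rvec"])[0]
    return (P-np.ravel(f["tvec"]))@R      # world
def rect(p):
    c,s,a=cv2.minAreaRect((p[:,:2]*1000).astype(np.float32));return np.round(c,1),np.round(s,1),round(a,2)
def box(W,u0,u1,v0,v1,z0,z1):
    p=W[v0:v1,u0:u1].reshape(-1,3);return p[(p[:,2]>z0)&(p[:,2]<z1)]
E
python3 - <<'E'
from h import *
f=dict(np.load("top0.npz"));W=cloud(f)
print("table z",np.median(W[400:440,200:300,2]),W[400:440,200:300,2].std())
for n,b in dict(jar=(445,480,235,290,.076,.09),rjar=(455,490,305,340,.066,.08),rack=(425,505,225,360,.066,.0765),pan=(275,375,165,250,.058,.07),hous=(270,380,165,285,.045,.056),tub=(300,355,115,170,.09,.1),carton=(140,220,255,345,.086,.0935)).items():
    p=box(W,*b);print(n,len(p),p.mean(0).round(4),rect(p))
# carton pixel classification
z=W[...,2]
print((z[236:362:4,116:220:4]*1000).astype(int).tolist().__str__().replace('],','],\n'))
s=dict(np.load("scene0.npz"));S=cloud(s)
for n,b in dict(jar=(240,275,130,160,.077,.09),rack=(220,330,105,190,.068,.0765),pan=(230,320,220,295,.06,.068),carton=(380,500,280,380,.087,.0935)).items():
    p=box(S,*b);print("S",n,len(p),p.mean(0).round(4),rect(p))
cv2.imwrite("pics/crop1.png",cv2.resize(f["image"][230:370,110:230,::-1],None,fx=4,fy=4,interpolation=cv2.INTER_CUBIC))
E
```

```text
table z 0.0003105859498581028 0.060330615099847745
jar 505 [ 0.5453 -0.2774  0.08  ] (array([ 546.7, -278.5]), array([86.5, 60.2]), 8.83)
rjar 572 [ 0.4343 -0.2907  0.0714] (array([ 435.5, -294.5]), array([64.5, 60.9]), 6.98)
rack 1377 [ 0.4767 -0.2874  0.072 ] (array([ 489.4, -287.4]), array([229.9,  62. ]), 8.15)
pan 4064 [ 0.6545 -0.0133  0.0644] (array([649.9, -18.9]), array([154.9, 152.9]), 4.39)
hous 3549 [ 0.6159 -0.0151  0.0526] (array([640.5, -14.4]), array([219.3, 179.7]), 4.1)
tub 1049 [ 0.7916 -0.0228  0.0953] (array([792.3, -22.9]), array([71.5, 71.8]), 71.66)
carton 416 [0.4886 0.2629 0.0906] (array([486. , 263.1]), array([ 81.5, 138.1]), 79.37)
[[1, 2, -1, -1, 0, 3, -1, -1, 0, 0, 0, -1, 0, 0, -2, 0, -1, 0, 0, 1, -1, 1, 1, 0, 0, 2],
 [0, -1, 0, 0, 1, 1, -1, 2, 0, 0, 2, 0, 1, -1, 0, 2, 1, 0, 0, 1, 1, 0, 2, 0, 0, 2],
 [-2, -2, 1, 0, -1, 1, 2, 0, 1, 0, 137, 142, 139, 141, 0, 2, -1, 0, 2, 0, 0, 1, 0, 2, 3, -1],
 [0, 0, 0, -1, 2, 0, 0, 1, -3, 0, -1, 127, 127, 133, 134, 138, 142, 141, 141, 0, -1, 0, 1, -1, 3, -1],
 [0, 2, 0, 3, 2, 0, -1, 1, 2, 2, 0, 108, 112, 117, 119, 121, 1
[... 2325 characters left out ...]
1, 0, 0, 0, 2, 1, 0, 1, 0, 1],
 [-1, 188, 188, 187, 183, 186, 184, 181, 178, 172, 171, 172, 165, 163, 162, 1, 0, -2, 1, 2, -1, 0, 1, -1, 0, 0],
 [0, 0, 3, 0, 1, 0, 1, 189, 185, 187, 185, 183, 182, 177, 0, -3, -3, 0, 0, 2, 0, 0, 3, -3, -2, 0],
 [-1, -1, -1, 1, 1, 0, 0, 0, 0, -1, -2, -1, 187, 184, 0, -1, 3, -2, 1, 0, 0, 3, 0, -1, 2, -1]]
S jar 257 [ 0.5466 -0.2761  0.0797] (array([ 546.2, -279.6]), array([57.8, 46. ]), 10.42)
S rack 902 [ 0.4913 -0.2844  0.072 ] (array([ 489. , -286.9]), array([231.4,  66.9]), 8.63)
S pan 3865 [ 0.6572 -0.0105  0.0635] (array([646.3, -22.9]), array([172.2, 142.9]), 45.55)
S carton 494 [0.4786 0.2662 0.0906] (array([485.6, 263.3]), array([ 82.5, 142.7]), 78.91)
```

View pics/crop1.png

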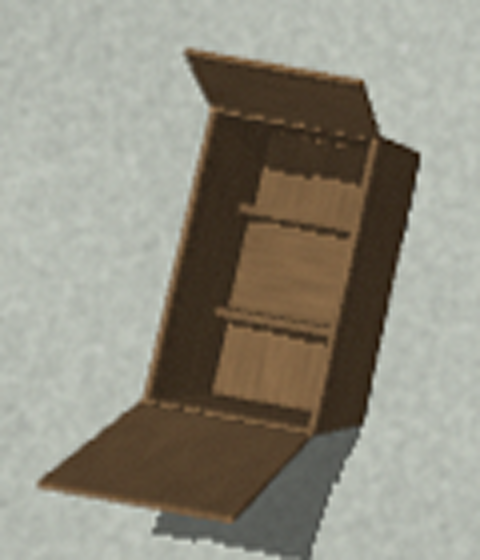

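The crop shows the carton rim from (212,108) and (375,138) down to (150,403) and (313,432). The ribs are at y≈215 and y≈320, with the cradle between them. Both flaps lean outwards.

```bash
cat >> h.py <<'E'
def plan(p,closedeg,obs,n=1):
    """row(s) to bring TCP to p (m), tool down, closing axis at closedeg (mod 180), tool-frame mm & rotvec"""
    from scipy.spatial.transform import Rotation as Ro
    R0=Ro.from_rotvec(obs["orientation"]);best=None
    for k in (0,180):
        a=np.radians(closedeg+k);y=np.array([np.cos(a),np.sin(a),0]);z=np.array([0,0,-1.]);x=np.cross(y,z)
        rv=(R0.inv()*Ro.from_matrix(np.stack([x,y,z],1))).as_rotvec()
        if best is None or np.linalg.norm(rv)<np.linalg.norm(best):best=rv
    return np.round(R0.inv().apply(np.array(p)-obs["tcp_pos"])*1000,1),np.round(best,3)
E
python3 - <<'E'
from h import *
from bench import r
f=dict(np.load("top0.npz"));W=cloud(f);s=dict(np.load("scene0.npz"));S=cloud(s)
# jar lid: dark pixels
for n,g,C,b in (("T",f,W,(445,480,235,290)),("S",s,S,(235,280,125,165))):
    u0,u1,v0,v1=b;im=g["image"][v0:v1,u0:u1].max(2);P=C[v0:v1,u0:u1];m=(im<45)&(P[...,2]>.075)&(P[...,2]<.085)
    p=P[m];print(n,m.sum(),p.mean(0).round(4),rect(p))
# rack walls lines
for n,C,b in (("T",W,(425,505,225,360)),("S",S,(220,330,105,190))):
    p=box(C,*b,.070,.0765);q=p[:,:2];a=np.radians(8.3);q=(q-[.489,-.287])@np.array([[np.cos(a),-np.sin(a)],[np.sin(a),np.cos(a)]])
    for sg in (1,-1):
        w=q[(q[:,1]*sg>.02)&(np.abs(q[:,0])<.1)];c=np.polyfit(w[:,0],w[:,1],1);print(n,"wall",sg,len(w),c.round(4))
# carton long walls & flaps in frame
c0=np.array([.486,.263]);a=np.radians(169.2);ex=np.array([np.cos(a),np.sin(a)]);ey=np.array([-ex[1],ex[0]])
for n,C,b in (("T",W,(110,225,235,365)),("S",S,(370,530,245,380))):
    p=box(C,*b,.02,.25);q=np.stack([(p[:,:2]-c0)@ex,(p[:,:2]-c0)@ey,p[:,2]],1)
    for sg in (1,-1):
        w=q[(q[:,1]*sg>.028)&(abs(q[:,1])<.05)&(abs(q[:,0])<.06)&(q[:,2]>.0885)&(q[:,2]<.0945)];print(n,"cwall",sg,len(w),np.polyfit(w[:,0],w[:,1],1).round(4))
    w=q[(q[:,2]>.105)&(q[:,0]>0)&(abs(q[:,1])<.05)];k=np.polyfit(w[:,2],w[:,0],1);print(n,"wide",len(w),k.round(3),"tip",w[w[:,2].argsort()[-30:]].mean(0).round(4),"hinge x",np.polyval(k,.0965).round(4),"deg",90+np.degrees(np.arctan(k[0])),"y",np.percentile(w[:,1],[1,99]))
    w=q[(q[:,2]>.105)&(q[:,0]<0)&(abs(q[:,1])<.05)];k=np.polyfit(w[:,2],w[:,0],1);print(n,"narrow",len(w),k.round(3),"tip",w[w[:,2].argsort()[-30:]].mean(0).round(4),"hinge x",np.polyval(k,.0935).round(4),"deg",90-np.degrees(np.arctan(k[0])),"y",np.percentile(w[:,1],[1,99]))
    w=q[(abs(q[:,1])<.03)&(abs(q[:,0])<.04)&(q[:,2]>.024)&(q[:,2]<.032)];print("ribs",w[w[:,0]>0].mean(0),w[w[:,0]<0].mean(0))
for n,b in dict(cup=(390,430,160,205,.068,.08),botA=(235,270,135,160,.09,.11),box=(335,390,320,360,.015,.027),botB=(265,295,325,355,.05,.08)).items():
    p=box(W,*b);print(n,len(p),p.mean(0).round(3))
m=(W[...,2]>.061)&(W[...,2]<.067);p=box(W,283,365,172,246,.061,.067);print("pan circ",cv2.minEnclosingCircle((p[:,:2]*1000).astype(np.float32)),p.mean(0))
E
```

```text
T 291 [ 0.5417 -0.2801  0.0801] (array([ 545.5, -277.8]), array([54.9, 32.6]), 6.36)
S 295 [ 0.5465 -0.2755  0.0791] (array([ 545.5, -277. ]), array([57. , 34.2]), 6.37)
T wall 1 331 [-0.0001  0.0274]
T wall -1 345 [-0.0015 -0.0275]
S wall 1 223 [0.0001 0.0278]
S wall -1 228 [ 0.0016 -0.0267]
T cwall 1 138 [-0.0043  0.0387]
T cwall -1 136 [-0.0023 -0.0383]
T wide 1154 [0.316 0.037] tip [0.0971 0.0042 0.189 ] hinge x 0.0679 deg 107.55011837723112 y [-0.03966863  0.03977107]
T narrow 492 [-0.407 -0.03 ] tip [-0.0876 -0.      0.1421] hinge x -0.068 deg 112.14802343515419 y [-0.03920848  0.04006513]
ribs [ 0.02576988 -0.00479121  0.02825323] [-0.026222   -0.00539667  0.0284595 ]
S cwall 1 153 [-0.0026  0.038 ]
S cwall -1 167 [-0.0005 -0.039 ]
S wide 1965 [0.313 0.038] tip [0.0962 0.0015 0.1886] hinge x 0.0684 deg 107.37385661677617 y [-0.04029893  0.03905826]
S narrow 127 [-0.417 -0.03 ] tip [-0.0884 -0.001   0.1414] hinge x -0.0687 deg 112.62035731167964 y [-0.04068606  0.03934912]
ribs [0.0254107  0.00852293 0.02742801] [-0.02644152  0.00827037  0.02722359]
cup 205 [ 0.715 -0.189  0.074]
botA 117 [0.778 0.127 0.103]
box 989 [ 0.403 -0.086  0.022]
botB 79 [0.399 0.074 0.066]
pan circ ((655.9381103515625, -13.403745651245117), 71.97451782226562) [ 0.65468507 -0.0135084   0.06431478]
```

```bash
python3 - <<'E'
from h import *
from bench import r
o=r.get_obs();print(plan([.5455,-.2775,.12],7.4,o))
E
```

```text
(array([ 376. , -191.4,  110.7]), array([-1.000e-03, -1.000e-03, -1.261e+00]))
```

>>> step_arm(moves=[[47,-24,10,0,0,-0.15,80],[94,-48,20,0,0,-0.3,80],[141,-72,30,0,0,-0.45,80],[188,-96,40,0,0,-0.6,80],[235,-120,50,0,0,-0.75,80],[282,-144,60,0,0,-0.9,80],[329,-168,70,0,0,-1.05,80],[370,-188,80,0,0,-1.2,80]], grip_force=25)

```text
clock: 0.9
tcp_pos: [0.5288, -0.2994, 0.1555]
orientation: [-2.138, -2.302, 0.0]
contact_force: [0.8, -0.8, -0.1]
grip_width: 0.0803
gripper_force: 0.0
```

```bash
python3 - <<'E'
from h import *
from bench import r
o=r.get_obs();print(o["clock"],o["tcp_pos"],o["grip_width"],plan([.5455,-.2775,.12],7.4,o))
E
```

```text
0.9 [ 0.52875481 -0.29937506  0.15549776] 0.0802663723184637 (array([20.6, 18.3, 35.5]), array([-0.   , -0.   , -0.055]))
```

>>> step_arm(moves=[[0,0,0,0,0,-0.055,80],[0,0,0,0,0,-0.055,80],[0,0,0,0,0,-0.055,80]])

```text
clock: 1.2
tcp_pos: [0.5272, -0.3023, 0.1556]
orientation: [-2.084, -2.35, 0.002]
contact_force: [0.1, -1.2, -0.2]
grip_width: 0.08
gripper_force: 0.0
```

```bash
cat > p.py <<'E'
import sys
from h import *
from bench import r
o=r.get_obs();x,y,z,a=map(float,sys.argv[1:5])
print(o["clock"],o["tcp_pos"].round(4),o["contact_force"].round(1),round(o["grip_width"]*1000,1),o["gripper_force"].round(1),o["joints"].round(2),*plan([x,y,z],a,o))
E
python3 p.py .5455 -.2775 .12 7.4
```

```text
Traceback (most recent call last):
  File "p.py", line 5, in <module>
    print(o["clock"],o["tcp_pos"].round(4),o["contact_force"].round(1),round(o["grip_width"]*1000,1),o["gripper_force"].round(1),o["joints"].round(2),*plan([x,y,z],a,o))
                                                                                                     ^^^^^^^^^^^^^^^^^^^^^^^^
AttributeError: 'float' object has no attribute 'round'
```

```bash
sed -i 's/o\["gripper_force"\].round(1)/round(float(o["gripper_force"]),1)/' p.py; python3 p.py .5455 -.2775 .12 7.4
python3 - <<'E'
from bench import r
import cv2
f=r.grab_frame("wrist");cv2.imwrite("pics/w1.png",f["image"][:,:,::-1])
E
```

```text
1.2 [ 0.5272 -0.3023  0.1556] [ 0.1 -1.2 -0.2] 80.0 0.0 [ 0.68  0.47 -0.34  1.77  0.19  0.93  0.37] [22.4 21.2 35.6] [-0.001  0.    -0.01 ]
```

View pics/w1.png

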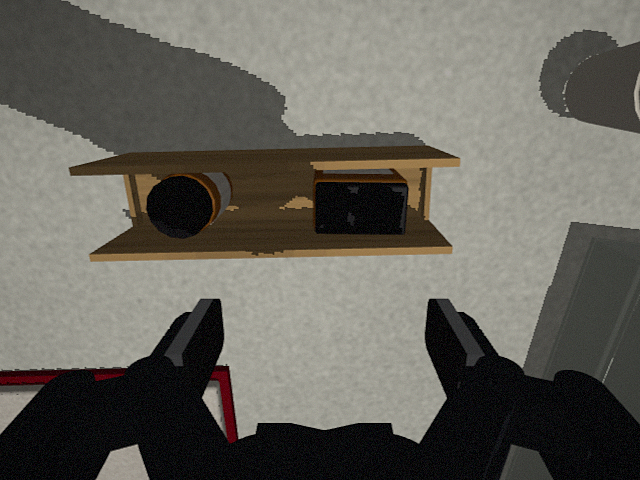

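The wrist view shows the flat jar's lid at x 315–408, y 180–235, square to the fingers, with the round jar to its left. Next I move over it and descend.

>>> step_arm(moves=[[11,11,15,0,0,-0.01,80],[22.4,21.2,30,0,0,-0.01,80],[22.4,21.2,50,0,0,-0.01,80],[22.4,21.2,70,0,0,-0.01,80],[22.4,21.2,90,0,0,-0.01,80],[22.4,21.2,110,0,0,-0.01,80],[22.4,21.2,128,0,0,-0.01,80],[22.4,21.2,128,0,0,-0.01,80]])

```text
clock: 2.05
tcp_pos: [0.5443, -0.275, 0.0247]
orientation: [-2.066, -2.36, 0.002]
contact_force: [-0.6, -0.2, 0.1]
grip_width: 0.0802
gripper_force: 0.0
```

>>> step_arm(moves=[[0,0,0,0,0,0,66],[0,0,0,0,0,0,61],[0,0,0,0,0,0,58],[0,0,0,0,0,0,54],[0,0,0,0,0,0,52],[0,0,0,0,0,0,50]])

```text
clock: 2.65
tcp_pos: [0.547, -0.2765, 0.0291]
orientation: [2.068, 2.363, 0.001]
contact_force: [-1.2, 0.4, 6.5]
grip_width: 0.0577
gripper_force: 27.5
```

```bash
python3 p.py .656 -.0134 .15 79.1
```

```text
2.65 [ 0.547  -0.2765  0.0291] [-1.2  0.4  6.5] 57.7 27.5 [ 0.59  0.64 -0.3   1.83  0.28  0.71  0.26] [ 246.2  143.  -121. ] [ 1.000e-03  2.000e-03 -1.248e+00]
```

>>> step_arm(moves=[[0,0,-5,0,0,0,50],[0,0,-20,0,0,0,50],[0,0,-45,0,0,0,50],[0,0,-75,0,0,0,50],[0,0,-105,0,0,0,50],[0,0,-130,0,0,0,50],[0,0,-145,0,0,0,50],[0,0,-145,0,0,0,50]])

```text
clock: 3.45
tcp_pos: [0.5476, -0.2767, 0.1757]
orientation: [2.066, 2.361, 0.002]
contact_force: [0.0, -0.5, -1.9]
grip_width: 0.0584
gripper_force: 27.3
```

```bash
python3 p.py .656 -.0134 .17 79.1
```

```text
3.45 [ 0.5476 -0.2767  0.1757] [ 0.  -0.5 -1.9] 58.4 27.3 [ 0.64  0.46 -0.36  1.75  0.19  0.97  0.34] [246.7 142.3   5.6] [ 0.002  0.005 -1.248]
```

>>> step_arm(moves=[[15,9,0,0,0,-0.08,50],[45,26,0,0,0,-0.2,50],[80,46,0,0,0,-0.34,50],[115,67,0,0,0,-0.48,50],[150,87,0,0,0,-0.62,50],[185,107,0,0,0,-0.76,50],[212,122,0,0,0,-0.9,50],[230,133,0,0,0,-1.04,50]])

```text
clock: 4.25
tcp_pos: [0.6472, -0.0271, 0.1714]
orientation: [-0.606, -3.08, -0.002]
contact_force: [-0.5, 0.6, -1.6]
grip_width: 0.0579
gripper_force: 27.4
```

>>> step_arm(moves=[[0,0,0,0,0,-0.14,50],[0,0,0,0,0,-0.2,50],[0,0,0,0,0,-0.2,50],[0,0,0,0,0,-0.2,50]])

```text
clock: 4.65
tcp_pos: [0.647, -0.0309, 0.1717]
orientation: [-0.313, -3.124, 0.0]
contact_force: [0.1, 0.2, -1.2]
grip_width: 0.0576
gripper_force: 27.4
```

```bash
python3 p.py .656 -.0134 .1 79.1
python3 - <<'E'
from bench import r
import cv2
f=r.grab_frame("scene");cv2.imwrite("pics/s1.png",cv2.resize(f["image"][130:390,180:460,::-1],None,fx=2,fy=2))
E
```

```text
4.65 [ 0.647  -0.0309  0.1717] [ 0.1  0.2 -1.2] 57.6 27.4 [ 0.42  0.58 -0.67  1.64  0.4   1.06  1.01] [-5.5 19.  71.7] [-0.    -0.002 -0.01 ]
```

View pics/s1.png

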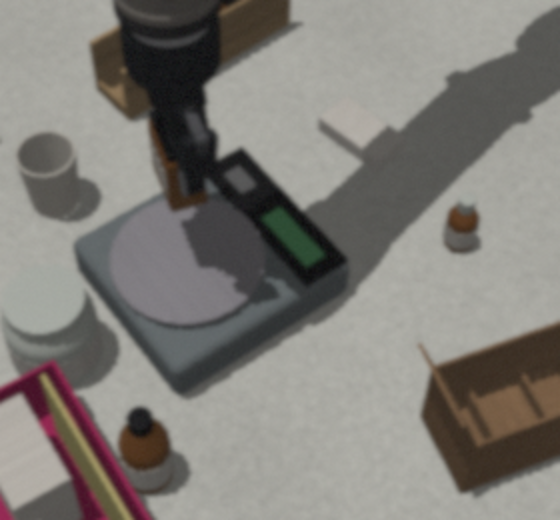

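The jar is held upright above the pan (crop around (180,170)). Next I lower it.

>>> step_arm(moves=[[-3,10,10,0,0,-0.01,50],[-5.5,19,30,0,0,-0.01,50],[-5.5,19,50,0,0,-0.01,50],[-5.5,19,65,0,0,-0.01,50],[-5.5,19,75,0,0,-0.01,50],[-5.5,19,79,0,0,-0.01,50],[-5.5,19,81,0,0,-0.01,50],[-5.5,19,81,0,0,-0.01,50]])

```text
clock: 5.5
tcp_pos: [0.6572, -0.0131, 0.0923]
orientation: [0.295, 3.127, 0.0]
contact_force: [-0.3, -0.3, -2.5]
grip_width: 0.0579
gripper_force: 27.4
```

>>> step_arm(moves=[[0,0,1,0,0,0,50],[0,0,2,0,0,0,50],[0,0,2,0,0,0,50]])

```text
clock: 5.8
tcp_pos: [0.6569, -0.0131, 0.0902]
orientation: [0.295, 3.127, 0.0]
contact_force: [0.1, -0.5, -2.3]
grip_width: 0.0577
gripper_force: 27.4
```

>>> step_arm(moves=[[0,0,1,0,0,0,50],[0,0,2,0,0,0,50],[0,0,3,0,0,0,50],[0,0,4,0,0,0,50],[0,0,4,0,0,0,50]])

```text
clock: 6.3
tcp_pos: [0.6568, -0.0131, 0.086]
orientation: [-0.294, -3.128, 0.0]
contact_force: [-1.8, -0.2, 1.5]
grip_width: 0.0582
gripper_force: 27.5
```

>>> step_arm(moves=[[0,0,0,0,0,0,60],[0,0,0,0,0,0,66],[0,0,0,0,0,0,72],[0,0,0,0,0,0,80],[0,0,0,0,0,0,80],[0,0,-20,0,0,0,80],[0,0,-55,0,0,0,80],[0,0,-95,0,0,0,80]])

```text
clock: 7.1
tcp_pos: [0.6559, -0.0132, 0.1808]
orientation: [-0.294, -3.125, 0.0]
contact_force: [0.5, -0.3, -0.3]
grip_width: 0.0805
gripper_force: 0.0
```

```bash
python3 p.py .656 -.0134 .18 -10.9
python3 - <<'E'
from bench import r
from h import *
f=r.grab_frame("top");cv2.imwrite("pics/t1.png",cv2.resize(f["image"][150:290,250:400,::-1],None,fx=3,fy=3))
f=r.grab_frame("scene");W=cloud(f);im=f["image"]
for z0,z1 in ((.08,.127),(.127,.145)):
    p=W[np.abs(W[...,0]-.656)<.06];p=p[(np.abs(p[:,1]+.013)<.06)&(p[:,2]>z0)&(p[:,2]<z1)];print(len(p),p.mean(0),rect(p))
cv2.imwrite("pics/s2.png",cv2.resize(im[130:330,180:400,::-1],None,fx=3,fy=3))
E
```

```text
7.1 [ 0.6559 -0.0132  0.1808] [ 0.5 -0.3 -0.3] 80.5 0.0 [ 0.39  0.58 -0.67  1.61  0.4   1.09  1.  ] [-0.2 -0.2  0.8] [ 0.002 -0.002 -1.568]
426 [0.6676677  0.00629848 0.10552982] (array([671.4,  -5.7]), array([31.2, 63.7]), 22.79)
440 [ 0.66237166 -0.00679672  0.13588702] (array([659.4, -10.8]), array([59.5, 31.5]), 80.35)
```

View pics/s2.png

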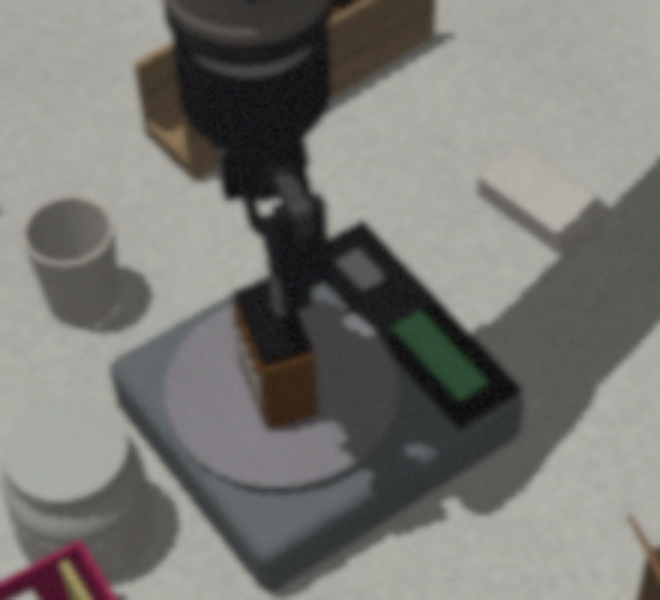

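The jar stands upright on the pan, released (lid at about (275,325) in the crop). I now turn the gripper a quarter turn to take the jar by its thickness.

>>> step_arm(moves=[[0,0,0,0,0,0.14,70],[0,0,0,0,0,0.28,70],[0,0,0,0,0,0.42,70],[0,0,0,0,0,0.56,70],[0,0,0,0,0,0.7,70],[0,0,0,0,0,0.84,70],[0,0,0,0,0,0.98,70],[0,0,0,0,0,1.12,70]])

```text
clock: 8.0
tcp_pos: [0.6566, -0.0131, 0.1804]
orientation: [-1.918, -2.488, 0.001]
contact_force: [-0.5, -0.1, 0.0]
grip_width: 0.0699
gripper_force: 0.0
```

>>> step_arm(moves=[[0,0,0,0,0,0.14,70],[0,0,0,0,0,0.28,70],[0,0,0,0,0,0.42,70],[0,0,0,0,0,0.45,70],[0,0,0,0,0,0.45,70],[0,0,0,0,0,0.45,70]])

```text
clock: 8.6
tcp_pos: [0.6567, -0.013, 0.1807]
orientation: [-2.416, -2.008, 0.0]
contact_force: [0.1, -0.2, 0.3]
grip_width: 0.0702
gripper_force: 0.0
```

```bash
python3 p.py .657 -.0134 .087 -10.4
```

```text
8.6 [ 0.6567 -0.013   0.1807] [ 0.1 -0.2  0.3] 70.2 0.0 [ 0.16  0.52 -0.33  1.63  0.19  1.02 -0.41] [-0.3  0.4 93.7] [-0.     0.    -0.003]
```

>>> step_arm(moves=[[0,0,15,0,0,0,70],[0,0,35,0,0,0,70],[0,0,55,0,0,0,70],[0,0,75,0,0,0,70],[0,0,87,0,0,0,70],[0,0,93,0,0,0,70],[0,0,93,0,0,0,70]])

```text
clock: 9.3
tcp_pos: [0.6563, -0.0131, 0.087]
orientation: [-2.418, -2.004, 0.002]
contact_force: [0.3, 0.1, -0.3]
grip_width: 0.0701
gripper_force: 0.0
```

>>> step_arm(moves=[[0,0,0,0,0,0,52],[0,0,0,0,0,0,44],[0,0,0,0,0,0,39],[0,0,0,0,0,0,35],[0,0,0,0,0,0,31],[0,0,0,0,0,0,27],[0,0,0,0,0,0,27]], grip_force=25)

```text
clock: 10.0
tcp_pos: [0.6575, -0.013, 0.0884]
orientation: [2.419, 2.004, 0.002]
contact_force: [2.1, -0.3, 1.6]
grip_width: 0.0334
gripper_force: 27.5
```

>>> step_arm(moves=[[0,0,-5,0,0,0,27],[0,0,-20,0,0,0,27],[0,0,-45,0,0,0,27],[0,0,-75,0,0,0,27],[0,0,-105,0,0,0,27],[0,0,-122,0,0,0,27],[0,0,-127,0,0,0,27],[0,0,-127,0,0,0,27]])

```text
clock: 10.8
tcp_pos: [0.6567, -0.0131, 0.2157]
orientation: [2.419, 2.004, 0.001]
contact_force: [0.5, 0.6, -2.3]
grip_width: 0.0337
gripper_force: 27.2
```

```bash
python3 p.py .486 .263 .21 -10.9
```

```text
10.8 [ 0.6567 -0.0131  0.2157] [ 0.5  0.6 -2.3] 33.7 27.2 [ 0.16  0.48 -0.33  1.6   0.17  1.09 -0.4 ] [ 239.5 -219.     5.6] [ 0.001 -0.     0.003]
```

>>> step_arm(moves=[[12,-11,0,0,0,0,27],[36,-33,0,0,0,0,27],[66,-60,0,0,0,0,27],[96,-88,0,0,0,0,27],[126,-115,0,0,0,0,27],[156,-143,0,0,0,0,27],[186,-170,0,0,0,0,27],[210,-192,0,0,0,0,27]])

```text
clock: 11.6
tcp_pos: [0.5035, 0.2316, 0.2136]
orientation: [-2.415, -2.007, 0.004]
contact_force: [0.6, 0.6, -1.6]
grip_width: 0.0337
gripper_force: 27.2
```

>>> step_arm(moves=[[10,-9,0,0,0,0,27],[19,-17,0,0,0,0,27],[26,-24,0,0,0,0,27],[29,-26.5,0,0,0,0.003,27],[29,-26.5,0,0,0,0.003,27],[29,-26.5,0,0,0,0.003,27]])

```text
clock: 12.2
tcp_pos: [0.4872, 0.2614, 0.2148]
orientation: [2.423, 1.998, -0.0]
contact_force: [0.5, 0.0, -1.4]
grip_width: 0.0335
gripper_force: 27.2
```

```bash
python3 p.py .486 .263 .05 -10.9
python3 - <<'E'
from bench import r
import cv2,numpy as np
f=r.grab_frame("wrist");g=r.grab_frame("scene")
a=cv2.resize(f["image"],(480,360));b=cv2.resize(g["image"][200:400,360:540],(400,444))[:360]
cv2.imwrite("pics/c1.png",np.hstack([a,b])[:,:800,::-1])
E
```

```text
12.2 [0.4872 0.2614 0.2148] [ 0.5  0.  -1.4] 33.5 27.2 [-0.23  0.33 -0.46  1.84  0.17  1.01 -0.95] [  1.5  -1.5 164.8] [ 0.     0.    -0.001]
```

View pics/c1.png

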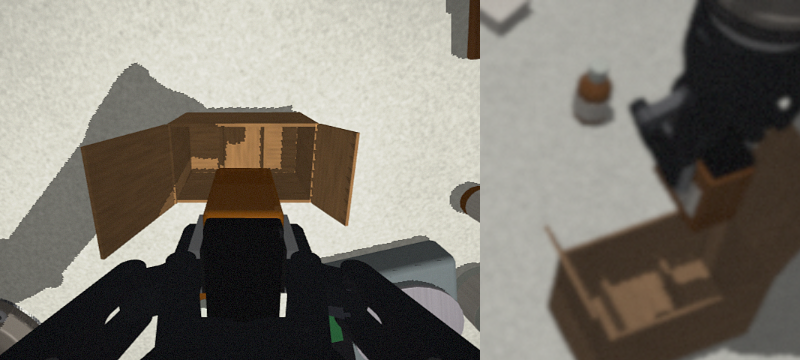

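In the wrist view (left half), the jar at (245,190) is lined up with the cradle between the ribs. Next I lower it.

>>> step_arm(moves=[[1,-1,15,0,0,0,27],[1.5,-1.5,40,0,0,0,27],[1.5,-1.5,70,0,0,0,27],[1.5,-1.5,100,0,0,0,27],[1.5,-1.5,125,0,0,0,27],[1.5,-1.5,145,0,0,0,27],[1.5,-1.5,158,0,0,0,27],[1.5,-1.5,162,0,0,0,27]])

```text
clock: 13.1
tcp_pos: [0.4844, 0.2634, 0.051]
orientation: [-2.422, -2.0, 0.005]
contact_force: [-0.6, 0.0, -1.2]
grip_width: 0.0336
gripper_force: 27.2
```

>>> step_arm(moves=[[0,0,2,0,0,0,27],[0,0,5,0,0,0,27],[0,0,7,0,0,0,27],[0,0,9,0,0,0,27],[0,0,10,0,0,0,27],[0,0,11,0,0,0,27],[0,0,11,0,0,0,27]])

```text
clock: 13.8
tcp_pos: [0.4854, 0.2641, 0.0419]
orientation: [2.422, 2.001, -0.0]
contact_force: [-0.2, -0.6, -2.2]
grip_width: 0.0338
gripper_force: 27.2
```

>>> step_arm(moves=[[0,0,1,0,0,0,27],[0,0,2,0,0,0,27],[0,0,3,0,0,0,27],[0,0,3,0,0,0,27]])

```text
clock: 14.2
tcp_pos: [0.4853, 0.2641, 0.0387]
orientation: [-2.422, -2.001, 0.0]
contact_force: [-0.5, 0.2, -0.9]
grip_width: 0.0339
gripper_force: 27.2
```

>>> step_arm(moves=[[0,0,1,0,0,0,27],[0,0,1,0,0,0,27]])

```text
clock: 14.4
tcp_pos: [0.4854, 0.2642, 0.0379]
orientation: [2.422, 2.001, 0.0]
contact_force: [0.3, -0.5, -0.4]
grip_width: 0.0339
gripper_force: 27.3
```

>>> step_arm(moves=[[0,0,1,0,0,0,27],[0,0,1.5,0,0,0,27],[0,0,1.5,0,0,0,27]])

```text
clock: 14.7
tcp_pos: [0.4855, 0.2642, 0.0366]
orientation: [2.422, 2.001, 0.0]
contact_force: [-1.4, 0.2, 2.5]
grip_width: 0.034
gripper_force: 27.7
```

>>> step_arm(moves=[[0,0,0,0,0,0,36],[0,0,0,0,0,0,42],[0,0,0,0,0,0,48],[0,0,0,0,0,0,56],[0,0,0,0,0,0,60],[0,0,-10,0,0,0,60],[0,0,-40,0,0,0,60],[0,0,-80,0,0,0,60]])

```text
clock: 15.5
tcp_pos: [0.4842, 0.2634, 0.1165]
orientation: [-2.421, -2.001, 0.006]
contact_force: [1.5, -0.0, 0.4]
grip_width: 0.0601
gripper_force: 0.0
```

>>> step_arm(moves=[[0,0,-40,0,0,0,60],[0,0,-75,0,0,0,30],[0,0,-100,0,0,0,0],[0,0,-110,0,0,0,0],[0,0,-110,0,0,0,0]])

```text
clock: 16.0
tcp_pos: [0.4859, 0.2645, 0.2279]
orientation: [2.422, 2.0, 0.004]
contact_force: [-0.2, -1.3, 0.5]
grip_width: 0.0018
gripper_force: 0.0
```

```bash
python3 - <<'E'
from bench import r
from h import *
c0=np.array([.486,.263]);a=np.radians(169.1);ex=np.array([np.cos(a),np.sin(a)])
def P(x,z): return [*(c0+x*ex),z]
o=r.get_obs();print(o["tcp_pos"],o["grip_width"])
for x,z in ((-.125,.22),(-.125,.13)): print(x,z,np.round(P(x,z),3),*plan(P(x,z),-10.9,o))
f=r.grab_frame("wrist");g=r.grab_frame("scene")
a=cv2.resize(f["image"],(480,360));b=cv2.resize(g["image"][240:400,370:540],(383,360))
cv2.imwrite("pics/c2.png",np.hstack([a,b])[:,:800,::-1])
W=cloud(g);ey=np.array([-ex[1],ex[0]]);q=np.dstack([(W[...,:2]-c0)@ex,(W[...,:2]-c0)@ey,W[...,2]]).reshape(-1,3)
w=q[(abs(q[:,0])<.03)&(abs(q[:,1])<.034)&(q[:,2]>.07)&(q[:,2]<.1)];print(len(w),w.mean(0),rect(w),np.percentile(w[:,2],[5,95]))
E
```

```text
[0.48594608 0.26450746 0.22792861] 0.0018263850556557014
-0.125 0.22 [0.609 0.239 0.22 ] [ -1.5 125.3   8.2] [ 0.002 -0.002  0.   ]
-0.125 0.13 [0.609 0.239 0.13 ] [ -1.7 125.1  98.2] [ 0.002 -0.002  0.   ]
700 [-0.00111095 -0.00422977  0.08296482] (array([ 1.9, -1.8]), array([56.6, 35.4]), 89.81) [0.07248342 0.08750033]
```

View pics/c2.png

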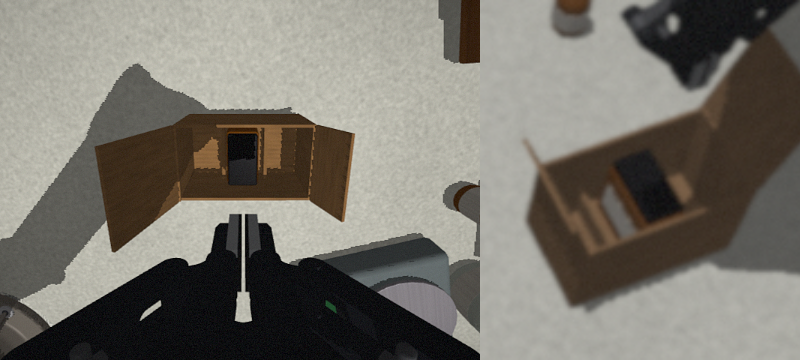

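The jar stands upright in the cradle (wrist view (242,158)), and the fingers are shut. Next I go outside the narrow flap.

>>> step_arm(moves=[[-1,30,0,0,0,0,0],[-1.5,70,0,0,0,0,0],[-1.5,105,0,0,0,0,0],[-1.5,124,0,0,0,0,0],[-1.5,125,30,0,0,0,0],[-1.5,125,65,0,0,0,0],[-1.5,125,96,0,0,0,0],[-1.5,125,96,0,0,0,0]])

```text
clock: 16.9
tcp_pos: [0.6036, 0.2369, 0.1236]
orientation: [-2.419, -1.999, 0.019]
contact_force: [-0.9, 0.2, -0.7]
grip_width: 0.0006
gripper_force: 0.0
```

>>> step_arm(moves=[[0,0,0,0,0,0,0],[0,-10,0,0,0,0,0],[0,-20,0,0,0,0,0],[0,-26,0,0,0,0,0],[0,-32,0,0,0,0,0],[0,-39,-1,0,0,0,0]])

```text
clock: 17.5
tcp_pos: [0.5693, 0.2467, 0.1321]
orientation: [2.422, 2.0, 0.002]
contact_force: [0.7, 0.7, 0.2]
grip_width: -0.0001
gripper_force: 0.4
```

```bash
cat > c.py <<'E'
from bench import r
from h import *
c0=np.array([.486,.263]);a=np.radians(169.1);ex=np.array([np.cos(a),np.sin(a)]);ey=np.array([-ex[1],ex[0]])
o=r.get_obs();d=o["tcp_pos"][:2]-c0
print(o["clock"],"X",(d@ex).round(4),"Y",(d@ey).round(4),"Z",o["tcp_pos"][2].round(4),o["contact_force"].round(1),plan(o["tcp_pos"],-10.9,o)[1])
E
python3 c.py
```

```text
17.5 X -0.0849 Y 0.0003 Z 0.1321 [0.7 0.7 0.2] [ 0.001 -0.001  0.   ]
```

>>> step_arm(moves=[[0,-5,0,0,0,0,0],[0,-10,0,0,0,0,0],[0,-15,1.5,0,0,0,0],[0,-20,3.6,0,0,0,0],[0,-24.5,6.5,0,0,0,0],[0,-28.5,10,0,0,0,0],[0,-32.5,14,0,0,0,0],[0,-35,18,0,0,0,0]])

```text
clock: 18.3
tcp_pos: [0.5346, 0.2531, 0.113]
orientation: [-2.422, -2.001, 0.001]
contact_force: [-0.7, 0.3, 0.7]
grip_width: 0.0001
gripper_force: 0.5
```

>>> step_arm(moves=[[0,-2.5,5,0,0,0,0],[0,-4,9,0,0,0,0],[0,-5,13,0,0,0,0],[0,-6,16,0,0,0,0],[0,-6,18,0,0,0,0],[0,-6,18,0,0,0,0]])

```text
clock: 18.9
tcp_pos: [0.5293, 0.2541, 0.0953]
orientation: [-2.422, -2.001, 0.0]
contact_force: [0.3, -1.0, -0.6]
grip_width: -0.0003
gripper_force: 0.0
```

```bash
python3 c.py
```

```text
18.9 X -0.0442 Y 0.0006 Z 0.0953 [ 0.3 -1.  -0.6] [-0.  0.  0.]
```

>>> step_arm(moves=[[0,0,0.7,0,0,0,0],[0,0,0.7,0,0,0,0],[0,0,-20,0,0,0,0],[0,0,-60,0,0,0,0],[0,-10,-105,0,0,0,0],[0,-30,-145,0,0,0,0],[0,-65,-165,0,0,0,0],[0,-105,-165,0,0,0,0]])

```text
clock: 19.7
tcp_pos: [0.4273, 0.2752, 0.2638]
orientation: [2.423, 1.998, 0.011]
contact_force: [-0.3, 0.2, -0.7]
grip_width: -0.0001
gripper_force: 0.0
```

>>> step_arm(moves=[[0,-30,0,0,0,0,0],[0,-60,0,0,0,0,0],[0,-75,0,0,0,0,0],[0,-75,0,0,0,0,0],[0,-75,0,0,0,0,0]])

```text
clock: 20.2
tcp_pos: [0.3536, 0.2879, 0.2606]
orientation: [2.422, 2.0, 0.001]
contact_force: [0.4, 0.0, 0.5]
grip_width: -0.0001
gripper_force: 0.0
```

```bash
python3 c.py; python3 - <<'E'
from bench import r
from c import *
g=r.grab_frame("scene");W=cloud(g);q=np.dstack([(W[...,:2]-c0)@ex,(W[...,:2]-c0)@ey,W[...,2]]).reshape(-1,3)
w=q[(q[:,0]>-.08)&(q[:,0]<-.03)&(abs(q[:,1])<.034)&(q[:,2]>.06)&(q[:,2]<.16)];print(len(w),np.polyfit(w[:,0],w[:,2],1),w.mean(0))
E
```

```text
20.2 X 0.1347 Y 0.0006 Z 0.2606 [0.4 0.  0.5] [ 0.001 -0.    -0.   ]
20.2 X 0.1347 Y 0.0006 Z 0.2606 [0.4 0.  0.5] [ 0.001 -0.    -0.   ]
1165 [0.36388958 0.11045096] [-0.05488421 -0.00081176  0.09047917]
```

>>> step_arm(moves=[[0,0,30,0,0,0,0],[0,0,65,0,0,0,0],[0,0,89,0,0,0,0],[0,0,89,0,0,0,0],[0,10,89,0,0,0,0],[0,20,89,0,0,0,0],[0,28,89,0,0,0,0],[0,35,89,0,0,0,0]])

```text
clock: 21.05
tcp_pos: [0.3886, 0.2816, 0.1724]
orientation: [2.423, 1.999, 0.003]
contact_force: [0.1, 0.4, 0.7]
grip_width: -0.0004
gripper_force: 0.2
```

>>> step_arm(moves=[[0,7,0,0,0,0,0],[0,14,0,0,0,0,0],[0,21,0.5,0,0,0,0],[0,28,1.3,0,0,0,0],[0,34,2.2,0,0,0,0],[0,34,2.2,0,0,0,0]])

```text
clock: 21.65
tcp_pos: [0.4211, 0.2748, 0.169]
orientation: [2.423, 1.999, -0.0]
contact_force: [-0.3, 0.1, 0.4]
grip_width: -0.0001
gripper_force: 0.0
```

```bash
python3 - <<'E'
from bench import r
from c import *
g=r.grab_frame("scene");W=cloud(g);q=np.dstack([(W[...,:2]-c0)@ex,(W[...,:2]-c0)@ey,W[...,2]]).reshape(-1,3)
for x in (-.065,-.055,-.045,-.035,-.025,-.015):
    w=q[(abs(q[:,0]-x)<.004)&(abs(q[:,1])<.034)&(q[:,2]>.02)&(q[:,2]<.16)];print(x,len(w),np.percentile(w[:,2],[10,50,90]).round(4))
E
```

```text
21.65 X 0.066 Y 0.0007 Z 0.169 [-0.3  0.1  0.4] [-0.     0.    -0.001]
-0.065 209 [0.0684 0.0943 0.0967]
-0.055 176 [0.0929 0.0948 0.0965]
-0.045 177 [0.0927 0.0946 0.0967]
-0.035 170 [0.0929 0.0946 0.0966]
-0.025 170 [0.0927 0.0947 0.0969]
-0.015 84 [0.0803 0.0833 0.0866]
```

>>> step_arm(moves=[[0,9,2.6,0,0,0,0],[0,18,7,0,0,0,0],[0,26,12,0,0,0,0],[0,33.7,18.4,0,0,0,0],[0,40.3,25.6,0,0,0,0],[0,46,33.7,0,0,0,0],[0,50.4,42.4,0,0,0,0],[0,53.8,51.6,0,0,0,0]])

```text
clock: 22.5
tcp_pos: [0.4734, 0.2648, 0.1167]
orientation: [-2.422, -2.001, 0.0]
contact_force: [0.4, -0.2, 0.5]
grip_width: 0.0
gripper_force: 0.2
```

>>> step_arm(moves=[[0,1,5,0,0,0,0],[0,2,9.5,0,0,0,0],[0,2.5,13,0,0,0,0],[0,3,16,0,0,0,0],[0,3,18,0,0,0,0],[0,3,19,0,0,0,0],[0,3,19,0,0,0,0]])

```text
clock: 23.2
tcp_pos: [0.476, 0.2645, 0.0987]
orientation: [2.422, 2.001, 0.0]
contact_force: [0.1, 0.3, -0.1]
grip_width: -0.0002
gripper_force: 0.0
```

```bash
python3 c.py
```

```text
23.2 X 0.0101 Y 0.0004 Z 0.0987 [ 0.1  0.3 -0.1] [ 0. -0.  0.]
```

>>> step_arm(moves=[[0,0,0.7,0,0,0,0],[0,0,1,0,0,0,0],[0,0,1,0,0,0,0]])

```text
clock: 23.5
tcp_pos: [0.4762, 0.2645, 0.098]
orientation: [2.422, 2.001, 0.001]
contact_force: [-0.4, -0.0, 3.6]
grip_width: 0.0001
gripper_force: 2.0
```

>>> step_arm(moves=[[0,0,-15,0,0,0,0],[0,0,-50,0,0,0,0],[0,0,-90,0,0,0,0],[0,0,-130,0,0,0,0],[0,0,-150,0,0,0,0],[0,0,-150,0,0,0,0],[0,0,-150,0,0,0,0]])

```text
clock: 24.2
tcp_pos: [0.476, 0.2643, 0.2483]
orientation: [2.422, 2.0, 0.002]
contact_force: [0.1, 0.7, -1.2]
grip_width: -0.0001
gripper_force: 0.0
```

```bash
python3 - <<'E'
from bench import r
from c import *
g=r.grab_frame("scene");W=cloud(g);q=np.dstack([(W[...,:2]-c0)@ex,(W[...,:2]-c0)@ey,W[...,2]]).reshape(-1,3)
for x in (-.06,-.04,-.03,-.02,0,.02,.04,.06):
    w=q[(abs(q[:,0]-x)<.004)&(abs(q[:,1])<.034)&(q[:,2]>.02)&(q[:,2]<.16)];print(x,len(w),np.percentile(w[:,2],[10,50,90]).round(4) if len(w) else "")
cv2.imwrite("pics/end.png",g["image"][:,:,::-1])
E
```

```text
24.2 X 0.01 Y 0.0006 Z 0.2483 [ 0.1  0.7 -1.2] [ 0.001 -0.     0.   ]
-0.06 176 [0.0928 0.0946 0.0963]
-0.04 175 [0.0927 0.0945 0.0964]
-0.03 187 [0.0925 0.0944 0.0967]
-0.02 178 [0.0957 0.0978 0.0996]
0 168 [0.0957 0.0978 0.0996]
0.02 165 [0.0961 0.0978 0.0998]
0.04 163 [0.0955 0.0979 0.0998]
0.06 168 [0.0958 0.0974 0.0995]
```

View pics/end.png

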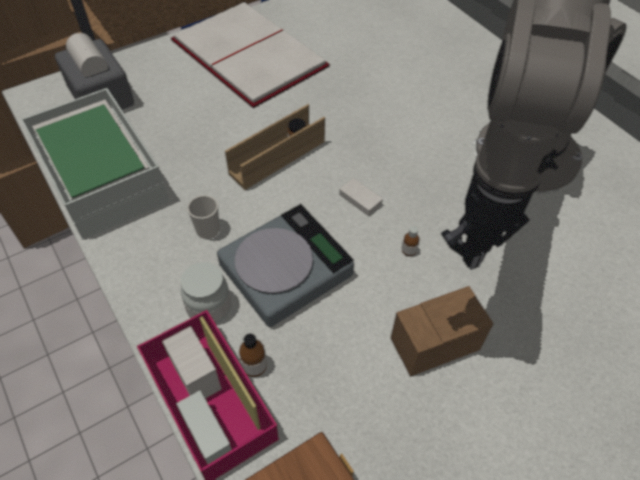

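The carton is closed flat (440,330), everything else is where it was, and the gripper is clear.

```bash
python3 -c "
from bench import r
print(r.hand_in())"
```

```text
the job is handed in; nothing more can be done
None
```

The jar was stood on the balance pan and released, then regripped by its thickness and stood in the carton's cradle; the narrow flap and then the wide flap were folded flat, and the job was handed in at about 24 s, with no result returned.

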